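# Pack the toddlers' beakers into the carrier in reverse order

### The arm

A 6-joint arm with a two-finger parallel gripper is mounted at the origin on the work surface. World frame = base frame: x ahead of the robot, y to its left, z up, the work surface at z = 0. Lengths are in m, angles in rad, forces in N, time in s.
With the tool pointing down it reaches from about 0.425 to 0.95 m from the base axis. Payload 3.5 kg.
Tool frame: the origin (TCP) lies at the very end of the fingers, on their centre line; the grasp point (between the pads) lies 19 mm behind it; z points along the fingers, y is the line along which they close (so a half turn about z gives the same grasp; the last joint's range is limited). The gripper opens to 85 mm and grips with 20 to 120 N. Pads are 22 mm wide; open, the fingers measure 114 mm over their backs; the gripper's body (76 mm by 85 mm) begins 54 mm behind the grasp point. The pads swing forward as they close: fully open they stand 13 mm farther back than shut.
Start: joints at [-1.446, 0.286, 1.577, -0, 1.279, -0.15], TCP at [0.183, -0.65, 0.231] pointing down, gripper open.
Joint ranges: [-2.77, 2.77], [-0.9, 2.22], [0.21, 2.48], [-1.53, 4.67], [0.24, 2.81], [-2.84, 2.84]. Speed limits (rad/s): [2.79, 2.79, 3.14, 3.14, 3.14, 3.14].

### API

Orientations are given as a unit quaternion [x, y, z, w].
In Python, from plant import ctrl gives the robot as it stands.
- The arm moves only by the shell command python3 inch.py 'ROWS' [FORCE]. ROWS is one flat JSON list of numbers that holds 1 to 10 rows one after another, with no inner brackets; each row has 7 numbers: dx, dy, dz in units of 50 mm, then a rotation vector rx, ry, rz in units of 0.2 rad, then the opening from 0.0 (shut) to 1.0 (fully open); each row is the pose to reach, as a shift and turn from the pose commanded when the command began, along the tool's axes at that moment; what a row does not reach only later rows make up. A row lasts 1/8 s, in which the tool goes at most 0.0625 m and 0.188 rad, less where a joint would pass 70% of its speed; a pose out of reach is approached as far as the arm can. The fingers move at their own pace and stop on an object; FORCE is the grip in N (left out, the last holds). Time passes only in rows, so rows that do not move let the fingers close. It prints the time, the measured TCP pose, the force, the opening and the grip force at its end. Input that does not fit is refused with a message, and nothing moves.
- ctrl.get_state(): the state, without advancing time (a new reading comes with each control period).
- ctrl.read_camera(name): name is "scene" or "top" or "wrist"; returns a dict with "pixels" (420x560x3 uint8, red, green, blue), "camera_matrix" (3x3 intrinsics, pixels), "dist_coeffs" ([k1, k2, p1, p2, k3] as OpenCV has them; the pictures are not rectified), "xyz" and "orientation" of the camera in the world. Camera axes: x right, y down, z forward; pixel columns grow to the right and rows downward; lengths in m; the calibration is good to about 2 mm. A picture is of the moment at which its call begins. There is no depth.
- ctrl.sign_off(): hands the job in; it is judged then, once.
The state is a dict: "time": time; "qpos": joint angles; "dq": joint speeds; "joint_efforts": joint torques, N m; "eef_pos": TCP position; "tcp_rot": TCP orientation; "contact_force": force on the tool from outside, world axes, zero at the start; "wrist_torque": the same for the moment, N m; "opening": opening from 0.0 (shut) to 1.0 (fully open); "finger_force": force on a finger pad.
Only numpy, scipy, OpenCV 4.12 (cv2) and the standard library are available. Lean on these libraries where they do the work, as an engineer would, in place of code of your own. Each camera call takes 0.05 s, during which the arm holds its last target. There are 200 camera calls.

### The job

Move the four beakers from the wooden rack into the grey carrier, one to a compartment, in reverse order: the beaker nearest the rack's orange handle goes into the compartment furthest from the carrier's orange handle, the next one beside it, and so on, until the one furthest from the rack's handle is nearest the carrier's handle. Leave all four standing upright on the compartment floors and let go; do not tip any beaker over on the way.

Things in the scene. Friction and masses are not known exactly. Their poses are not given: they have to be found in the camera images.
- beaker_red: loose red toddler's beaker, closed red lid with small off-centre white spout; round, 54 mm across at the foot, widening to 59 mm at 83 mm height (white band there 61 mm); lid top 99 mm, spout top 114 mm high; 60 to 130 g, rigid. Origin: centre of its underside, z up. Starts upright on the coaster of its colour in the rack; any yaw. Grip across the body, e.g. 60 mm above its foot.
- beaker_yellow: loose yellow toddler's beaker, closed yellow lid with small off-centre white spout; round, 54 mm across at the foot, widening to 59 mm at 83 mm height (white band there 61 mm); lid top 99 mm, spout top 114 mm high; 60 to 130 g, rigid. Origin: centre of its underside, z up. Starts upright on the coaster of its colour in the rack; any yaw. Grip across the body, e.g. 60 mm above its foot.
- beaker_green: loose green toddler's beaker, closed green lid with small off-centre white spout; round, 54 mm across at the foot, widening to 59 mm at 83 mm height (white band there 61 mm); lid top 99 mm, spout top 114 mm high; 60 to 130 g, rigid. Origin: centre of its underside, z up. Starts upright on the coaster of its colour in the rack; any yaw. Grip across the body, e.g. 60 mm above its foot.
- beaker_blue: loose blue toddler's beaker, closed blue lid with small off-centre white spout; round, 54 mm across at the foot, widening to 59 mm at 83 mm height (white band there 61 mm); lid top 99 mm, spout top 114 mm high; 60 to 130 g, rigid. Origin: centre of its underside, z up. Starts upright on the coaster of its colour in the rack; any yaw. Grip across the body, e.g. 60 mm above its foot.
- coaster_red: fixed red round coaster, 72 mm across, 4 mm thick, in one of the rack's four places under the red beaker at the start; it stays there and shows which place that beaker came from. Origin: centre of its underside, 16 mm above the table (beaker's foot at 20 mm).
- coaster_yellow: fixed yellow round coaster, 72 mm across, 4 mm thick, in one of the rack's four places under the yellow beaker at the start; it stays there and shows which place that beaker came from. Origin: centre of its underside, 16 mm above the table (beaker's foot at 20 mm).
- coaster_green: fixed green round coaster, 72 mm across, 4 mm thick, in one of the rack's four places under the green beaker at the start; it stays there and shows which place that beaker came from. Origin: centre of its underside, 16 mm above the table (beaker's foot at 20 mm).
- coaster_blue: fixed blue round coaster, 72 mm across, 4 mm thick, in one of the rack's four places under the blue beaker at the start; it stays there and shows which place that beaker came from. Origin: centre of its underside, 16 mm above the table (beaker's foot at 20 mm).
- rack: fixed wooden rack, start of the beakers: 104 (x) by 317 mm (y), board top 16 mm high, one orange loop handle at its +y end, 32 mm long. Four places at y = -117, -39, 39, 117 mm, x = 0. Steel rails along both sides (x = +-47 mm) and bars between places, tops 33 mm high. Origin: centre of underside, on the table; y along the row towards the handle, z up. Left or right, any yaw.
- carrier: fixed grey carrier, goal of the beakers, empty at the start: 83 (x) by 317 mm (y), one orange loop handle at its +y end, 32 mm long. Four compartments 73 x 73 mm inside, centred at y = -117, -39, 39, 117 mm, x = 0; floor top 5 mm, wall tops 27 mm above the table, walls 5 mm thick. Origin: centre of underside, on the table; y along the row towards the handle, z up. Left or right, any yaw.

How it is judged:
At the end, for the whole second after the job is handed in: Each beaker is in the carrier compartment whose y is minus its coaster's y in the rack: foot within 13 mm of the compartment centre in the carrier's x and y, 1 to 10 mm above the carrier's underside; tilt under 7 degrees, under 20 mm/s, not touched by the fingers (((y of coaster_red in the frame of rack between -0.147 and -0.087 m and y of beaker_red in the frame of carrier between 0.104 and 0.13 m) or (y of coaster_red in the frame of rack between -0.069 and -0.009 m and y of beaker_red in the frame of carrier between 0.026 and 0.052 m) or (y of coaster_red in the frame of rack between 0.009 and 0.069 m and y of beaker_red in the frame of carrier between -0.052 and -0.026 m) or (y of coaster_red in the frame of rack between 0.087 and 0.147 m and y of beaker_red in the frame of carrier between -0.13 and -0.104 m)) and x of beaker_red in the frame of carrier between -0.013 and 0.013 m and z of beaker_red in the frame of carrier between 0.001 and 0.01 m and angle between each of beaker_red, beaker_yellow, beaker_green, beaker_blue's own z axis and vertical below 0.12 rad and linear speed of each of beaker_red, beaker_yellow, beaker_green, beaker_blue below 0.02 m/s and contact force between each of beaker_red, beaker_yellow, beaker_green, beaker_blue and the fingers below 0.05 N and ((y of coaster_yellow in the frame of rack between -0.147 and -0.087 m and y of beaker_yellow in the frame of carrier between 0.104 and 0.13 m) or (y of coaster_yellow in the frame of rack between -0.069 and -0.009 m and y of beaker_yellow in the frame of carrier between 0.026 and 0.052 m) or (y of coaster_yellow in the frame of rack between 0.009 and 0.069 m and y of beaker_yellow in the frame of carrier between -0.052 and -0.026 m) or (y of coaster_yellow in the frame of rack between 0.087 and 0.147 m and y of beaker_yellow in the frame of carrier between -0.13 and -0.104 m)) and x of beaker_yellow in the frame of carrier between -0.013 and 0.013 m and z of beaker_yellow in the frame of carrier between 0.001 and 0.01 m and ((y of coaster_green in the frame of rack between -0.147 and -0.087 m and y of beaker_green in the frame of carrier between 0.104 and 0.13 m) or (y of coaster_green in the frame of rack between -0.069 and -0.009 m and y of beaker_green in the frame of carrier between 0.026 and 0.052 m) or (y of coaster_green in the frame of rack between 0.009 and 0.069 m and y of beaker_green in the frame of carrier between -0.052 and -0.026 m) or (y of coaster_green in the frame of rack between 0.087 and 0.147 m and y of beaker_green in the frame of carrier between -0.13 and -0.104 m)) and x of beaker_green in the frame of carrier between -0.013 and 0.013 m and z of beaker_green in the frame of carrier between 0.001 and 0.01 m and ((y of coaster_blue in the frame of rack between -0.147 and -0.087 m and y of beaker_blue in the frame of carrier between 0.104 and 0.13 m) or (y of coaster_blue in the frame of rack between -0.069 and -0.009 m and y of beaker_blue in the frame of carrier between 0.026 and 0.052 m) or (y of coaster_blue in the frame of rack between 0.009 and 0.069 m and y of beaker_blue in the frame of carrier between -0.052 and -0.026 m) or (y of coaster_blue in the frame of rack between 0.087 and 0.147 m and y of beaker_blue in the frame of carrier between -0.13 and -0.104 m)) and x of beaker_blue in the frame of carrier between -0.013 and 0.013 m and z of beaker_blue in the frame of carrier between 0.001 and 0.01 m).
It fails at once if the red beaker is tipped over (leans more than 60 degrees) (angle between beaker_red's own z axis and vertical above 1.05 rad).
It fails at once if the yellow beaker is tipped over (leans more than 60 degrees) (angle between beaker_yellow's own z axis and vertical above 1.05 rad).
It fails at once if the green beaker is tipped over (leans more than 60 degrees) (angle between beaker_green's own z axis and vertical above 1.05 rad).
It fails at once if the blue beaker is tipped over (leans more than 60 degrees) (angle between beaker_blue's own z axis and vertical above 1.05 rad).
It also fails if it takes over 115 s, if anything falls off the work surface, if the arm or the gripper's body presses on something with over 40 N, if the wrist force passes 120 N, or if a joint passes its speed limit or range.

## Working session

There is one attempt and no reset: what is moved stays moved. The work goes in short steps, Python scripts to look and compute and a shell command to move; the robot and the scene stay as the last step left them, time stands still between calls to the robot, and variables do not carry over. Pictures are saved under pics/ and viewed, at most 14 in all, crops included, and the job is handed in when it is done.

```bash
ls; mkdir -p pics
python3 - <<'E'
from plant import ctrl
import cv2,numpy as np
np.set_printoptions(precision=4,suppress=True)
for n in ["top","scene"]:
    c=ctrl.read_camera(n); cv2.imwrite(f"pics/{n}0.png",c["pixels"][:,:,::-1])
    print(n,c["camera_matrix"],c["dist_coeffs"],c["xyz"],c["orientation"])
s=ctrl.get_state(); print(s["time"],s["eef_pos"],s["tcp_rot"],s["opening"])
E
```

```text
inch.py
pics
plant.py
top [[446.987    0.     273.6782]
 [  0.     446.987  212.4422]
 [  0.       0.       1.    ]] [-0.1307  0.      0.      0.      0.    ] [ 0.4046 -0.0159  0.9109] [ 0.7115 -0.7     0.0473 -0.0393]
scene [[421.7875   0.     279.5243]
 [  0.     421.7875 208.5883]
 [  0.       0.       1.    ]] [0.0048 0.     0.     0.     0.    ] [1.2818 0.3252 0.6364] [ 0.4916  0.7394 -0.3846 -0.2523]
0.1 [ 0.1831 -0.6491  0.2301] [ 0.9906  0.137   0.     -0.0011] 1.0021496226071525
```

View pics/top0.png

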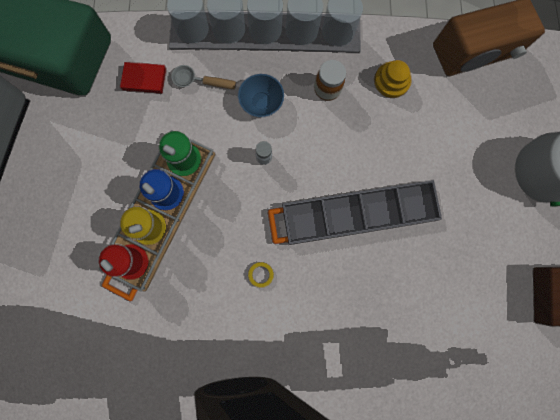

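View pics/scene0.png

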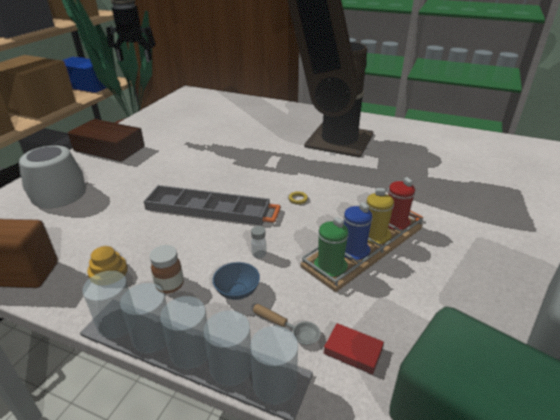

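The top view shows the rack on the left: green (180,150), blue (160,188), yellow (142,225) and red (122,262), with red next to the handle at (120,287). The carrier runs from (285,220) to (438,200), handle on the left at (277,225). So red goes to the far right compartment, then yellow, then blue, and green goes next to the handle.

```bash
cat > h.py <<'E'
from plant import ctrl
import cv2,numpy as np
from scipy.spatial.transform import Rotation as R
np.set_printoptions(precision=4,suppress=True)
def plane(c,px,z):
    p=cv2.undistortPoints(np.float64(px).reshape(-1,1,2),c["camera_matrix"],c["dist_coeffs"])[:,0]
    d=R.from_quat(c["orientation"]).apply(np.c_[p,np.ones(len(p))]); o=np.array(c["xyz"])
    return o+d*((z-o[2])/d[:,2])[:,None]
HUE={"red":(0,8),"yellow":(20,32),"green":(50,85),"blue":(105,130),"orange":(9,18)}
def mask(c,n,s=130,v=60):
    h=cv2.cvtColor(c["pixels"],cv2.COLOR_RGB2HSV); a,b=HUE[n]
    m=(h[...,0]>=a)&(h[...,0]<=b)&(h[...,1]>s)&(h[...,2]>v)
    if n=="red": m|=(h[...,0]>173)&(h[...,1]>s)&(h[...,2]>v)
    return m.astype(np.uint8)
def rows(target_xyz,yaw,cur=None):
    """shift in tool axes + turn about tool z to reach TCP target, tool down, tool y axis at yaw (mod pi)"""
    s=ctrl.get_state(); r=R.from_quat(s["tcp_rot"])
    d=r.inv().apply(np.array(target_xyz)-s["eef_pos"])
    y=r.apply([0,1,0]); dy=(yaw-np.arctan2(y[1],y[0])+np.pi/2)%np.pi-np.pi/2
    return d,-dy   # tool z down -> world yaw + is tool rz -
E
python3 - <<'E'
from h import *
c=ctrl.read_camera("top")
m=lambda n,roi:None
for n in ["red","yellow","green","blue"]:
    k=mask(c,n); k[:, 215:]=0; k[:125]=0; k[300:]=0
    cs,_=cv2.findContours(k,0,1); q=max(cs,key=cv2.contourArea)
    P=plane(c,q[:,0]+0.0,0.091)[:,:2]; 
    cen=P.mean(0); u=cen-np.array(c["xyz"])[:2]; u/=np.linalg.norm(u); v=np.array([-u[1],u[0]])
    far=(P@u).max(); w=P@v; 
    # lid part only
    L=w[(P@u)>far-0.05]
    print(n,cv2.contourArea(q),cv2.boundingRect(q),u*(far-.0295)+v*(L.max()+L.min())/2,"width",np.ptp(L))
k=mask(c,"orange",150,100)
_,_,st,ce=cv2.connectedComponentsWithStats(k)
for s,p in zip(st,ce):
    if 60<s[4]<5000: print("orange",s,p,plane(c,[p],0.015))
g=c["pixels"].astype(int); k=((g.max(2)<105)&(np.ptp(g,axis=2)<25)).astype(np.uint8); k[:,:283]=0;k[:,445:]=0;k[:175]=0;k[250:]=0
k=cv2.morphologyEx(k,cv2.MORPH_CLOSE,np.ones((5,5)))
cs,_=cv2.findContours(k,0,1);q=max(cs,key=cv2.contourArea);rc=cv2.minAreaRect(q);b=cv2.boxPoints(rc)
P=plane(c,b,.027); print(rc,b,P[:,:2],np.linalg.norm(P-np.roll(P,1,0),axis=1),P.mean(0))
im=c["pixels"][:,:,::-1].copy(); cv2.drawContours(im,[q],-1,(0,0,255),1); cv2.drawContours(im,[b.astype(int)],-1,(0,255,0),1)
cv2.imwrite("pics/c1.png",cv2.resize(im[120:310,80:460],None,fx=2,fy=2,interpolation=2))
E
```

```text
red 621.5 (99, 245, 32, 32) [0.4111 0.2693] width 0.05769504326570407
yellow 735.5 (121, 207, 31, 31) [0.4833 0.2319] width 0.0581241260111488
green 518.5 (160, 132, 30, 29) [0.6289 0.1658] width 0.057098516210037475
blue 713.0 (140, 169, 31, 32) [0.5545 0.1985] width 0.05840630592841972
orange [269 208  17  36 236] [274.6398 225.5466] [[ 0.4885 -0.0276  0.015 ]]
orange [102 275  35  26 240] [117.8125 289.4375] [[0.3538 0.2856 0.015 ]]
((358.9883117675781, 211.3018798828125), (43.80286407470703, 160.39987182617188), 80.90972137451172) [[276.3354 202.3464]
 [434.7208 177.0047]
 [441.6412 220.2574]
 [283.2559 245.5991]] [[ 0.534  -0.0301]
 [ 0.5928 -0.3557]
 [ 0.5034 -0.3675]
 [ 0.4479 -0.0451]] [0.0874 0.3308 0.0902 0.3271] [ 0.5195 -0.1996  0.027 ]
```

View pics/c1.png

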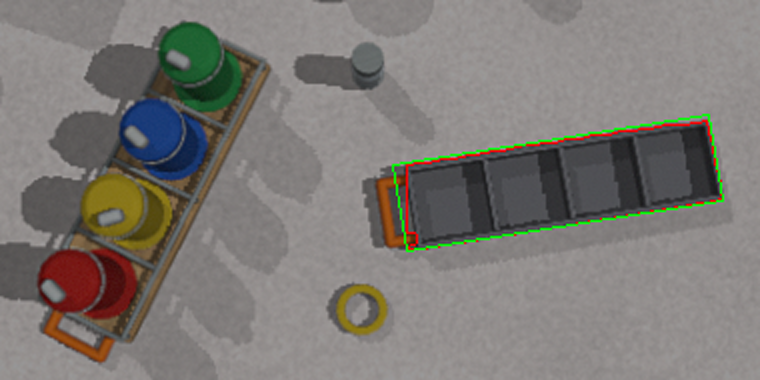

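Run:
```python
from h import *
c=ctrl.read_camera("top")
b=[(282,203),(434.5,179.5),(441,220),(286,243.5)]
P=plane(c,b,.027)[:,:2]; print(P,np.linalg.norm(P-np.roll(P,1,0),axis=1),P.mean(0))
a=P[0]+P[3]-P[1]-P[2]; print("row dir deg",np.degrees(np.arctan2(a[1],a[0])))
th=np.arctan2(a[1],a[0])
print(rows([*(P.mean(0)),.33],th-np.pi/2))
```

```text
[[ 0.5328 -0.0415]
 [ 0.5875 -0.355 ]
 [ 0.5039 -0.3661]
 [ 0.4521 -0.0505]] [0.0813 0.3183 0.0844 0.3199] [ 0.5191 -0.2033]
row dir deg 99.60277063177995
(array([ 0.4444, -0.3382, -0.0989]), np.float64(-1.4635649695294548))
```

The manual's scale: shifts go in units of 50 mm and turns go in units of 0.2 rad. Converting my numbers, 0.444 m is 8.88, 0.4 m is 8, -1.464 rad is -7.32.

```bash
python3 inch.py '[0.9, -0.68, -0.2, 0, 0, -0.73, 1, 1.8, -1.36, -0.4, 0, 0, -1.465, 1, 2.66, -2.02, -0.6, 0, 0, -2.195, 1, 3.56, -2.7, -0.8, 0, 0, -2.925, 1, 4.44, -3.38, -1, 0, 0, -3.66, 1, 5.34, -4.06, -1.2, 0, 0, -4.39, 1, 6.22, -4.74, -1.4, 0, 0, -5.12, 1, 7.12, -5.42, -1.6, 0, 0, -5.855, 1, 8, -6.08, -1.8, 0, 0, -6.585, 1, 8.88, -6.76, -1.98, 0, 0, -7.32, 1]' 40
python3 - <<'E'
from h import *
c=ctrl.read_camera("wrist"); cv2.imwrite("pics/w1.png",c["pixels"][:,:,::-1]); print(c["xyz"],c["orientation"],c["camera_matrix"][0],c["dist_coeffs"]); print(rows([.519,-.203,.33],np.radians(9.6)))
E
```

```text
time: 1.45
eef_pos: [0.5196, -0.2022, 0.3307]
tcp_rot: [0.643, 0.765, 0.0, 0.0]
contact_force: [0.3, 0.3, 0.8]
opening: 1.001
finger_force: 0.0
[ 0.508  -0.133   0.4732] [0.9864 0.0854 0.0118 0.1398] [315.2405   0.     269.8203] [-0.0317  0.      0.      0.      0.    ]
(array([-0.005 , -0.0048,  0.0021]), np.float64(0.01383434628786584))
```

View pics/w1.png

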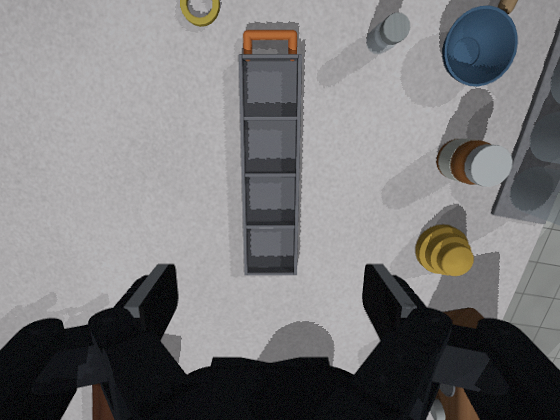

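The wrist view shows the carrier's upper rim with corners near (242,56), (299,56), (297,274) and (246,274), and the handle at the top at (270,40). I'll check this against the top view.

Run:
```python
from h import *
c=ctrl.read_camera("wrist")
P=plane(c,[(242,55.5),(298.5,55.5),(297,274),(246,274)],.027)[:,:2]
print(P,np.linalg.norm(P-np.roll(P,1,0),axis=1),P.mean(0)); a=P[0]+P[1]-P[2]-P[3]; print(np.degrees(np.arctan2(a[1],a[0])))
# rack hover target
d=np.array([-.903,.43]); print(rows([.5195,.2164,.33],np.arctan2(.43,-.903)-np.pi/2))
```

```text
[[ 0.4613 -0.0522]
 [ 0.5337 -0.0389]
 [ 0.5953 -0.3462]
 [ 0.5166 -0.3604]] [0.3132 0.0736 0.3135 0.08  ] [ 0.5267 -0.1994]
100.76108303721864
(array([0.4103, 0.0711, 0.0017]), np.float64(-0.9506385608303551))
```

Run:
```python
import cv2
im=cv2.imread("pics/w1.png")[25:285,210:340]
cv2.imwrite("pics/w1c.png",cv2.resize(cv2.rotate(im,cv2.ROTATE_90_CLOCKWISE),None,fx=3,fy=3,interpolation=0))
```

```text
(no output)
```

View pics/w1c.png

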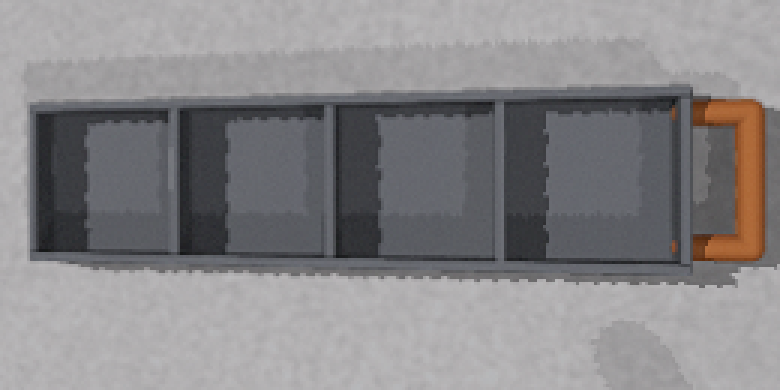

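Run:
```python
from h import *
c=ctrl.read_camera("wrist")
P=plane(c,[(239.3,54.5),(300.3,54.5),(296.5,274.8),(244.3,274.8)],.027)[:,:2]
print(P,np.linalg.norm(P-np.roll(P,1,0),axis=1),P.mean(0)); a=P[0]+P[1]-P[2]-P[3]; print(np.degrees(np.arctan2(a[1],a[0])))
```

```text
[[ 0.4562 -0.055 ]
 [ 0.5342 -0.0412]
 [ 0.5916 -0.3516]
 [ 0.5109 -0.3658]] [0.3156 0.0793 0.3157 0.0819] [ 0.5232 -0.2034]
100.22641501349435
```

```bash
python3 inch.py '[1.18, 0.2, 0, 0, 0, -0.68, 1, 2.34, 0.4, 0, 0, 0, -1.355, 1, 3.52, 0.6, 0, 0, 0, -2.035, 1, 4.68, 0.8, 0, 0, 0, -2.715, 1, 5.86, 1, 0, 0, 0, -3.395, 1, 7.04, 1.22, 0.02, 0, 0, -4.075, 1, 8.2, 1.42, 0.04, 0, 0, -4.755, 1, 8.2, 1.42, 0.04, 0, 0, -4.755, 1, 8.2, 1.42, 0.04, 0, 0, -4.755, 1]'
python3 - <<'E'
from h import *
c=ctrl.read_camera("wrist"); cv2.imwrite("pics/w2.png",c["pixels"][:,:,::-1]); print(c["xyz"],c["orientation"]); print(rows([.5195,.2164,.33],np.arctan2(.43,-.903)-np.pi/2))
E
```

```text
time: 2.72
eef_pos: [0.5203, 0.2111, 0.3277]
tcp_rot: [0.225, 0.974, -0.001, -0.0]
contact_force: [0.1, -0.6, -0.2]
opening: 1.0
finger_force: 0.0
[0.4574 0.2418 0.4703] [0.8397 0.5248 0.0737 0.1189]
(array([ 0.0034,  0.0047, -0.0021]), np.float64(-0.010112787591914918))
```

View pics/w2.png

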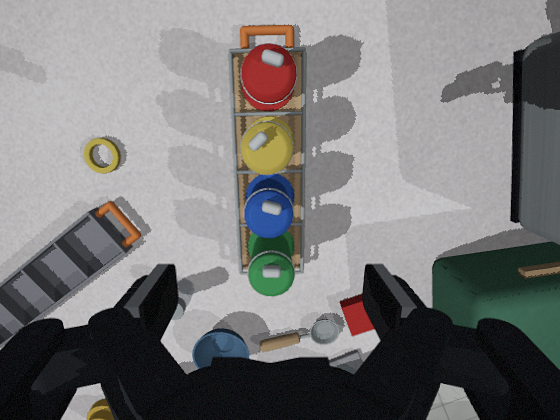

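The wrist view shows the four beakers in a column at about x=268: red (269,75), yellow (267,146), blue (269,212), green (271,273). The rack rail corners are near (230,50), (306,50), (302,272) and (236,272).

Run:
```python
from h import *
c=ctrl.read_camera("wrist")
P=plane(c,[(230,49.5),(306,49.5),(302.5,272),(235.5,272)],.033)[:,:2]
print(P,np.linalg.norm(P-np.roll(P,1,0),axis=1),P.mean(0)); a=P[0]+P[1]-P[2]-P[3]; print(np.degrees(np.arctan2(a[1],a[0])))
for n,p in dict(red=(269,75),yellow=(267.5,146),blue=(269.5,212),green=(271.5,273)).items(): print(n,plane(c,[p],.09)[0,:2])
```

```text
[[0.356  0.2345]
 [0.3983 0.321 ]
 [0.6785 0.1887]
 [0.6335 0.0965]] [0.3099 0.0963 0.3099 0.1025] [0.5166 0.2102]
154.14438925474448
red [0.4118 0.2624]
yellow [0.4816 0.2263]
blue [0.5558 0.1926]
green [0.6329 0.1579]
```

```bash
cat >> h.py <<'E'
def place(o,deg,y): a=np.radians(deg); return np.array(o)+y*np.array([np.cos(a),np.sin(a)])
YS=dict(red=.117,yellow=.039,blue=-.039,green=-.117)
def to_pick(n,z): return rows([*place([.519,.2125],154.4,YS[n]),z],np.radians(64.4))
def to_put(n,z): return rows([*place([.521,-.2035],99.9,-YS[n]),z],np.radians(9.9))
E
python3 -c "
from h import *
print(to_pick('red',.18),to_pick('red',.065))"
```

```text
(array([0.1193, 0.0003, 0.1481]), np.float64(-0.008090859774359194)) (array([0.1193, 0.0004, 0.2631]), np.float64(-0.008090859774359194))
```

To row units: 0.148 m is 2.96, 0.119 m is 2.38, -0.008 rad is -0.04.

```bash
python3 inch.py '[0.8, 0, 1, 0, 0, 0, 1, 1.6, 0, 2, 0, 0, -0.04, 1, 2.38, 0, 2.96, 0, 0, -0.04, 1, 2.38, 0, 2.96, 0, 0, -0.04, 1, 2.38, 0, 3.8, 0, 0, -0.04, 1, 2.38, 0, 4.6, 0, 0, -0.04, 1, 2.38, 0, 4.6, 0, 0, -0.04, 1]'
python3 - <<'E'
from h import *
print(to_pick('red',.065))
c=ctrl.read_camera("wrist"); cv2.imwrite("pics/w3.png",c["pixels"][:,:,::-1])
E
```

```text
time: 3.7
eef_pos: [0.413, 0.2625, 0.0969]
tcp_rot: [0.221, 0.975, -0.001, -0.002]
contact_force: [0.2, -0.9, -0.4]
opening: 0.999
finger_force: 0.0
(array([-0.0004,  0.0008,  0.0319]), np.float64(0.0005281813650994671))
```

View pics/w3.png

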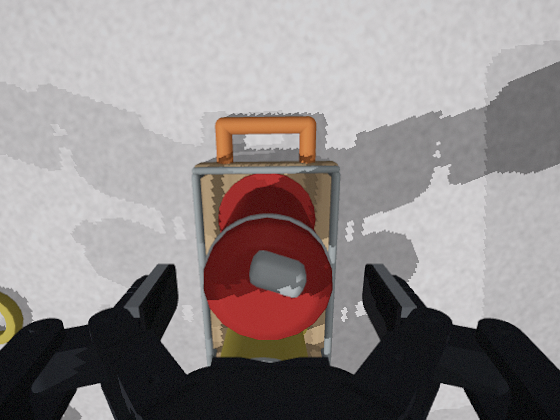

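The red lid at (268,277) is centred between the pads at (170,285) and (370,285), so I'll descend and grip.

To row units: 0.032 m is 0.64, -0.08 m is -1.6.

```bash
python3 inch.py '[0, 0, 0.64, 0, 0, 0, 1, 0, 0.02, 0.64, 0, 0, 0, 1, 0, 0.02, 0.64, 0, 0, 0, 0.4, 0, 0.02, 0.64, 0, 0, 0, 0.4, 0, 0.02, 0.64, 0, 0, 0, 0.4, 0, 0.02, 0.64, 0, 0, 0, 0.4, 0, 0.02, 0.64, 0, 0, 0, 0.4, 0, 0.02, 0, 0, 0, 0, 0.4, 0, 0.02, -0.8, 0, 0, 0, 0.4, 0, 0.02, -1.6, 0, 0, 0, 0.4]' 40; python3 -c "
from h import *
print(to_put('red',.18),to_put('red',.06), to_put('red',.051))"
```

```text
time: 5.0
eef_pos: [0.4135, 0.2652, 0.1801]
tcp_rot: [0.22, 0.975, 0.0, 0.0]
contact_force: [0.5, 0.4, -1.4]
opening: 0.68
finger_force: 42.7
(array([-0.3659, -0.4726, -0.0001]), np.float64(0.9542684931627375)) (array([-0.3659, -0.4727,  0.1199]), np.float64(0.9542684931627375)) (array([-0.3659, -0.4727,  0.1289]), np.float64(0.9542684931627375))
```

Grip is good (opening 0.68, about 58 mm). I'll carry it across, raised.

To row units: -0.05 m is -1, -0.434 m is -8.68, 0.23 rad is 1.15.

```bash
python3 inch.py '[-0.3, -0.4, -1, 0, 0, 0.25, 0.4, -1, -1.3, -1, 0, 0, 0.65, 0.4, -1.7, -2.2, -1, 0, 0, 1.15, 0.4, -2.4, -3.1, -1, 0, 0, 1.65, 0.4, -3.14, -4.06, -1, 0, 0, 2.15, 0.4, -3.88, -5.02, -1, 0, 0, 2.65, 0.4, -4.62, -5.98, -1, 0, 0, 3.15, 0.4, -5.4, -6.94, -1, 0, 0, 3.65, 0.4, -6.1, -7.88, -1, 0, 0, 4.15, 0.4, -6.72, -8.68, -1, 0, 0, 4.6, 0.4]'; python3 -c "
from h import *
print(to_put('red',.10),to_put('red',.053))"
```

```text
time: 6.25
eef_pos: [0.5309, -0.2734, 0.229]
tcp_rot: [0.632, 0.775, 0.0, 0.001]
contact_force: [0.4, 0.6, -0.8]
opening: 0.677
finger_force: 42.8
(array([-0.0464,  0.0007,  0.129 ]), np.float64(0.03019708478201233)) (array([-0.0464,  0.0007,  0.176 ]), np.float64(0.03019708478201233))
```

To row units: 0.12 m is 2.4, 0.08 m is 1.6, 0.03 rad is 0.15.

```bash
python3 inch.py '[-0.7, 0, 0.6, 0, 0, 0.15, 0.4, -0.7, 0, 1.6, 0, 0, 0.15, 0.4, -0.7, 0, 2.4, 0, 0, 0.15, 0.4, -0.7, 0, 2.4, 0, 0, 0.15, 0.4]'; python3 -c "
from h import *
print(to_put('red',.10),to_put('red',.052))
c=ctrl.read_camera('wrist'); cv2.imwrite('pics/w4.png',c['pixels'][:,:,::-1])"
```

```text
time: 6.75
eef_pos: [0.5355, -0.3035, 0.1044]
tcp_rot: [0.642, 0.767, -0.0, -0.004]
contact_force: [-0.1, -0.2, -0.8]
opening: 0.676
finger_force: 42.9
(array([-0.016 ,  0.0028,  0.0043]), np.float64(0.004006468423884524)) (array([-0.0163,  0.0031,  0.0523]), np.float64(0.004006468423884524))
```

View pics/w4.png

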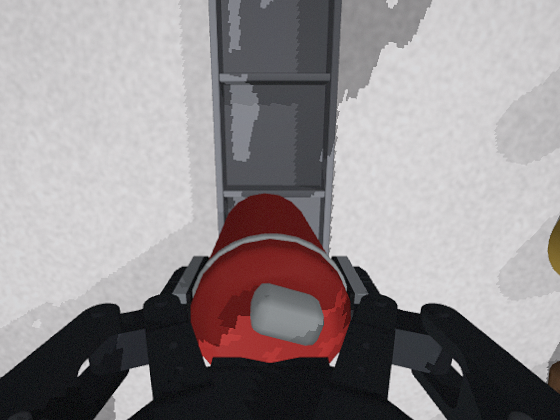

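Red is held upright at (270,300). The divider between the last two compartments is at row 190 and the last-but-one is at row 77. I'll check the target against these.

Run:
```python
from h import *
c=ctrl.read_camera("wrist")
P=plane(c,[(274.5,77),(274.5,191),(274.5,77)],.027)[:,:2]
# expected divider centres at carrier y=0 and -0.078
print(P,place([.521,-.2035],99.9,0),place([.521,-.2035],99.9,-.078))
print(to_put('red',.052))
```

```text
[[ 0.5231 -0.2072]
 [ 0.537  -0.2828]
 [ 0.5231 -0.2072]] [ 0.521  -0.2035] [ 0.5344 -0.2803]
(array([-0.0132,  0.0001,  0.0578]), np.float64(0.004410941764874554))
```

```bash
sed -i 's/\[.521,-.2035\]/[.5215,-.205]/' h.py; python3 inch.py '[-0.28, 0, 0, 0, 0, 0.02, 0.4, -0.28, 0, 0.4, 0, 0, 0.02, 0.4, -0.28, 0, 0.8, 0, 0, 0.02, 0.4, -0.28, 0, 0.8, 0, 0, 0.02, 0.4, -0.28, 0, 0.8, 0, 0, 0.02, 0.4]'; python3 -c "
from h import *
print(to_put('red',.051))"
```

```text
time: 7.48
eef_pos: [0.5402, -0.3188, 0.0677]
tcp_rot: [0.643, 0.766, 0.0, -0.001]
contact_force: [0.9, -0.3, -0.2]
opening: 0.678
finger_force: 42.9
(array([-0.0017,  0.0011,  0.0167]), np.float64(0.0004031215663597987))
```

To row units: -0.02 m is -0.4, 0.017 m is 0.34.

```bash
python3 inch.py '[-0.03, 0.02, 0.2, 0, 0, 0, 0.4, -0.03, 0.02, 0.34, 0, 0, 0, 0.4, -0.03, 0.02, 0.34, 0, 0, 0, 0.4, -0.03, 0.02, 0.34, 0, 0, 0, 1, -0.03, 0.02, 0.34, 0, 0, 0, 1, -0.03, 0.02, 0.34, 0, 0, 0, 1, -0.03, 0.02, 0.34, 0, 0, 0, 1, -0.03, 0.02, -0.4, 0, 0, 0, 1, -0.03, 0.02, -1.4, 0, 0, 0, 1, -0.03, 0.02, -2.4, 0, 0, 0, 1]'; python3 -c "
from h import *
print(to_pick('yellow',.18))
c=ctrl.read_camera('top'); cv2.imwrite('pics/t2.png',cv2.resize(c['pixels'][100:320,80:480,::-1],None,fx=2,fy=2))"
```

```text
time: 8.72
eef_pos: [0.5414, -0.3203, 0.1893]
tcp_rot: [0.643, 0.766, 0.0, -0.0]
contact_force: [0.1, 0.1, -0.0]
opening: 0.998
finger_force: 0.0
(array([0.5513, 0.0379, 0.0096]), np.float64(-0.9510151954866508))
```

View pics/t2.png

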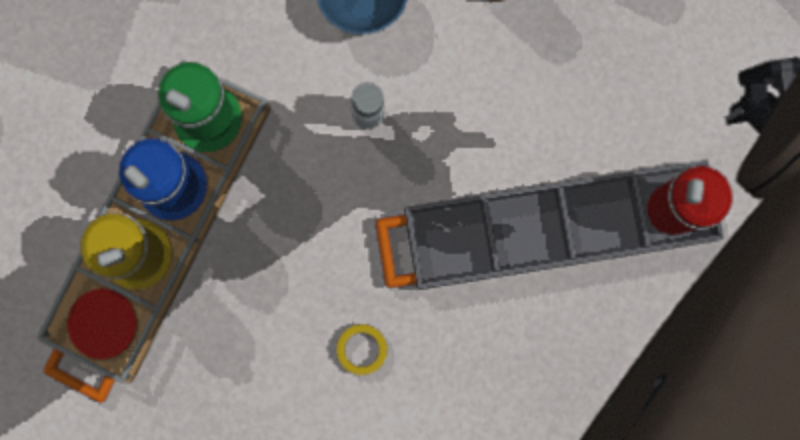

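Red stands in the far compartment at crop (700,195). The bare red coaster at crop (102,324) gives a check on the rack position.

```bash
python3 inch.py '[0.8, 0.06, 0, 0, 0, -0.25, 1, 2, 0.14, 0, 0, 0, -0.75, 1, 3.2, 0.22, 0, 0, 0, -1.25, 1, 4.4, 0.3, 0, 0, 0, -1.8, 1, 5.6, 0.38, 0, 0, 0, -2.35, 1, 6.8, 0.46, 0, 0, 0, -2.9, 1, 8, 0.56, 0, 0, 0, -3.45, 1, 9.2, 0.64, 0, 0, 0, -4, 1, 10.2, 0.72, 0, 0, 0, -4.5, 1, 10.96, 0.76, 0.1, 0, 0, -4.755, 1]'
python3 - <<'E'
from h import *
c=ctrl.read_camera("top"); k=mask(c,"red"); k[:240]=0;k[300:]=0;k[:,160:]=0
n,_,st,ce=cv2.connectedComponentsWithStats(k); i=1+st[1:,4].argmax(); print(st[i],ce[i],plane(c,[ce[i]],.02),place([.519,.2125],154.4,.117))
print(to_pick('yellow',.10),to_pick('yellow',.065))
E
```

```text
time: 10.02
eef_pos: [0.4845, 0.2281, 0.1837]
tcp_rot: [0.22, 0.976, 0.0, 0.001]
contact_force: [-0.1, -0.0, -0.0]
opening: 1.0
finger_force: 0.0
[113 244  36  36 978] [130.4632 261.5184] [[0.4104 0.2603 0.02  ]] [0.4135 0.2631]
(array([-0.0015, -0.0014,  0.0826]), np.float64(0.006168568460289681)) (array([-0.0015, -0.0015,  0.1176]), np.float64(0.006168568460289681))
```

To row units: 0.117 m is 2.34, 0.1 m is 2, 0.005 rad is 0.025.

```bash
python3 inch.py '[-0.02, -0.02, 0.6, 0, 0, 0.025, 1, -0.02, -0.02, 1.4, 0, 0, 0.025, 1, -0.02, -0.02, 2, 0, 0, 0.025, 1, -0.02, -0.02, 2.34, 0, 0, 0.025, 1, -0.02, -0.02, 2.34, 0, 0, 0.025, 1, -0.02, -0.02, 2.34, 0, 0, 0.025, 0.4, -0.02, -0.02, 2.34, 0, 0, 0.025, 0.4, -0.02, -0.02, 2.34, 0, 0, 0.025, 0.4, -0.02, -0.02, 2.34, 0, 0, 0.025, 0.4, -0.02, -0.02, 2.34, 0, 0, 0.025, 0.4]' 40; python3 -c "
from h import *
print(to_pick('yellow',.065),to_put('yellow',.2))"
```

```text
time: 11.32
eef_pos: [0.4865, 0.2246, 0.0683]
tcp_rot: [0.224, 0.975, 0.0, 0.001]
contact_force: [-0.9, -1.4, 6.5]
opening: 0.674
finger_force: 42.5
(array([0.0045, 0.0031, 0.0033]), np.float64(-0.004753961295920872)) (array([-0.2421, -0.4027, -0.1317]), np.float64(0.9464504810409887))
```

```bash
python3 inch.py '[0, 0, -0.6, 0, 0, 0, 0.4, 0, 0, -1.6, 0, 0, 0, 0.4, 0, 0, -2.6, 0, 0, 0.15, 0.4, -0.4, -0.66, -3.2, 0, 0, 0.6, 0.4, -1, -1.66, -3.2, 0, 0, 1.25, 0.4, -1.6, -2.66, -3.2, 0, 0, 1.9, 0.4, -2.2, -3.66, -3.2, 0, 0, 2.55, 0.4, -2.8, -4.66, -3.2, 0, 0, 3.2, 0.4, -3.4, -5.66, -3.2, 0, 0, 3.85, 0.4, -4, -6.66, -3.2, 0, 0, 4.4, 0.4]'; python3 -c "
from h import *
s=ctrl.get_state();print(to_put('yellow',.2))"
```

```text
time: 12.58
eef_pos: [0.5197, -0.1641, 0.2265]
tcp_rot: [0.619, 0.785, 0.0, 0.0]
contact_force: [0.3, -0.0, -1.6]
opening: 0.671
finger_force: 43.0
(array([-0.0791, -0.0102,  0.0265]), np.float64(0.062153929635794025))
```

```bash
python3 inch.py '[-0.8, -0.1, 0, 0, 0, 0.15, 0.4, -1.58, -0.2, 0, 0, 0, 0.31, 0.4, -1.58, -0.2, 0.8, 0, 0, 0.31, 0.4, -1.58, -0.2, 1.8, 0, 0, 0.31, 0.4, -1.58, -0.2, 2.4, 0, 0, 0.31, 0.4, -1.58, -0.2, 2.6, 0, 0, 0.31, 0.4, -1.58, -0.2, 2.6, 0, 0, 0.31, 0.4]'; python3 -c "
from h import *
s=ctrl.get_state();print(to_put('yellow',.054))
c=ctrl.read_camera('wrist'); cv2.imwrite('pics/w5.png',c['pixels'][:,:,::-1])"
```

```text
time: 13.45
eef_pos: [0.5288, -0.2414, 0.0964]
tcp_rot: [0.642, 0.767, 0.0, -0.0]
contact_force: [0.3, 0.0, -0.2]
opening: 0.675
finger_force: 43.0
(array([-0.0019, -0.001 ,  0.0424]), np.float64(0.0041873544392687645))
```

View pics/w5.png

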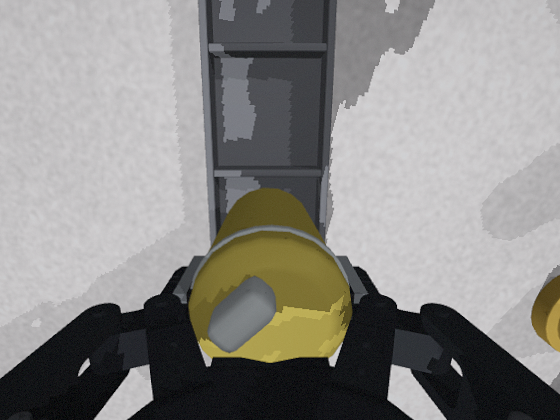

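Yellow is upright and centred, with the compartment's side walls at x=215 and 322. I'll lower and release.

```bash
python3 inch.py '[-0.04, -0.02, 0.6, 0, 0, 0.02, 0.4, -0.04, -0.02, 0.84, 0, 0, 0.02, 0.4, -0.04, -0.02, 0.84, 0, 0, 0.02, 0.4, -0.04, -0.02, 0.84, 0, 0, 0.02, 1, -0.04, -0.02, 0.84, 0, 0, 0.02, 1, -0.04, -0.02, 0.84, 0, 0, 0.02, 1, -0.04, -0.02, 0.84, 0, 0, 0.02, 1, -0.04, -0.02, 0, 0, 0, 0.02, 1, -0.04, -0.02, -1, 0, 0, 0.02, 1, -0.04, -0.02, -2, 0, 0, 0.02, 1]'; python3 -c "
from h import *
print(to_pick('blue',.18))"
```

```text
time: 14.75
eef_pos: [0.5278, -0.2435, 0.1976]
tcp_rot: [0.643, 0.766, -0.0, -0.0]
contact_force: [0.4, -0.4, 0.1]
opening: 1.001
finger_force: 0.0
(array([0.428 , 0.1015, 0.0177]), np.float64(-0.9510425397166538))
```

```bash
sed -i 's/\[.519,.2125\]/[.5178,.2095]/' h.py; python3 inch.py '[0.8, 0.18, 0, 0, 0, -0.4, 1, 1.9, 0.44, 0, 0, 0, -1, 1, 3, 0.7, 0, 0, 0, -1.6, 1, 4.1, 0.96, 0, 0, 0, -2.2, 1, 5.2, 1.22, 0, 0, 0, -2.8, 1, 6.3, 1.48, 0, 0, 0, -3.4, 1, 7.4, 1.74, 0, 0, 0, -4, 1, 8.2, 1.92, 0.2, 0, 0, -4.5, 1, 8.56, 2.02, 0.34, 0, 0, -4.755, 1, 8.56, 2.02, 0.34, 0, 0, -4.755, 1]'; python3 -c "
from h import *
print(to_pick('blue',.065))"
```

```text
time: 16.0
eef_pos: [0.5533, 0.1958, 0.1783]
tcp_rot: [0.221, 0.975, -0.001, -0.001]
contact_force: [0.4, -0.2, 0.2]
opening: 1.003
finger_force: 0.0
(array([-0.0012, -0.0028,  0.1133]), np.float64(0.001082845383661768))
```

```bash
python3 inch.py '[-0.02, -0.06, 0.6, 0, 0, 0, 1, -0.02, -0.06, 1.4, 0, 0, 0, 1, -0.02, -0.06, 2, 0, 0, 0, 1, -0.02, -0.06, 2.26, 0, 0, 0, 1, -0.02, -0.06, 2.26, 0, 0, 0, 1, -0.02, -0.06, 2.26, 0, 0, 0, 0.4, -0.02, -0.06, 2.26, 0, 0, 0, 0.4, -0.02, -0.06, 2.26, 0, 0, 0, 0.4, -0.02, -0.06, 2.26, 0, 0, 0, 0.4, -0.02, -0.06, 2.26, 0, 0, 0, 0.4]' 40; python3 -c "
from h import *
print(to_put('blue',.22))"
```

```text
time: 17.25
eef_pos: [0.5551, 0.1923, 0.0684]
tcp_rot: [0.221, 0.975, 0.0, 0.002]
contact_force: [-0.7, -1.4, 5.7]
opening: 0.67
finger_force: 42.9
(array([-0.1191, -0.3409, -0.1517]), np.float64(0.9514898467228273))
```

```bash
python3 inch.py '[0, 0, -0.6, 0, 0, 0, 0.4, 0, 0, -1.6, 0, 0, 0, 0.4, 0, 0, -2.6, 0, 0, 0.15, 0.4, -0.24, -0.7, -3.04, 0, 0, 0.75, 0.4, -0.6, -1.7, -3.04, 0, 0, 1.5, 0.4, -0.96, -2.76, -3.04, 0, 0, 2.25, 0.4, -1.34, -3.82, -3.04, 0, 0, 3, 0.4, -1.7, -4.88, -3.04, 0, 0, 3.75, 0.4, -2.06, -5.92, -3.04, 0, 0, 4.35, 0.4, -2.38, -6.82, -3.04, 0, 0, 4.755, 0.4]'; python3 -c "
from h import *
print(to_put('blue',.1))"
```

```text
time: 18.5
eef_pos: [0.5128, -0.1683, 0.2181]
tcp_rot: [0.645, 0.764, 0.0, -0.0]
contact_force: [-0.4, 0.3, -0.5]
opening: 0.67
finger_force: 43.0
(array([0.0013, 0.0022, 0.1181]), np.float64(-0.003209650383354745))
```

To row units: 0.125 m is 2.5, 0.115 m is 2.3, -0.003 rad is -0.015.

```bash
python3 inch.py '[0.02, 0.04, 0.6, 0, 0, -0.015, 0.4, 0.02, 0.04, 1.6, 0, 0, -0.015, 0.4, 0.02, 0.04, 2.3, 0, 0, -0.015, 0.4, 0.02, 0.04, 2.5, 0, 0, -0.015, 0.4, 0.02, 0.04, 2.5, 0, 0, -0.015, 0.4]'; python3 -c "
from h import *
print(to_put('blue',.054))
c=ctrl.read_camera('wrist'); cv2.imwrite('pics/w6.png',c['pixels'][:,:,::-1])"
```

```text
time: 19.12
eef_pos: [0.5153, -0.1652, 0.0933]
tcp_rot: [0.642, 0.767, -0.0, -0.0]
contact_force: [-0.2, -0.0, 0.4]
opening: 0.672
finger_force: 43.0
(array([-0.0013, -0.0007,  0.0393]), np.float64(0.0033621037217492766))
```

View pics/w6.png

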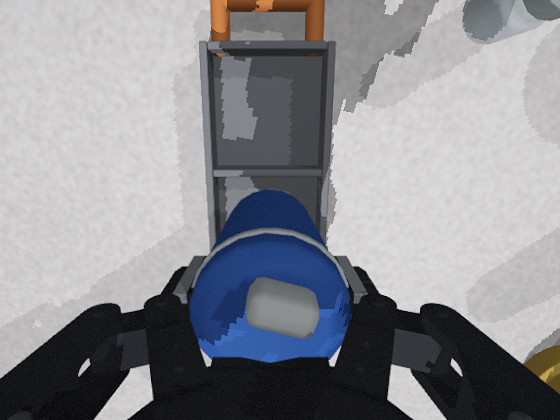

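Blue is upright and centred, with compartment walls at x=214 and 322 and the divider at row 172. I'll lower and release.

To row units: -0.1 m is -2, -0.05 m is -1, 0.003 rad is 0.015.

```bash
python3 inch.py '[-0.02, -0.02, 0.5, 0, 0, 0.015, 0.4, -0.02, -0.02, 0.78, 0, 0, 0.015, 0.4, -0.02, -0.02, 0.78, 0, 0, 0.015, 0.4, -0.02, -0.02, 0.78, 0, 0, 0.015, 1, -0.02, -0.02, 0.78, 0, 0, 0.015, 1, -0.02, -0.02, 0.78, 0, 0, 0.015, 1, -0.02, -0.02, 0.78, 0, 0, 0.015, 1, -0.02, -0.02, 0, 0, 0, 0.015, 1, -0.02, -0.02, -1, 0, 0, 0.015, 1, -0.02, -0.02, -2, 0, 0, 0.015, 1]'; python3 -c "
from h import *
print(to_pick('green',.18))"
```

```text
time: 20.42
eef_pos: [0.5142, -0.1664, 0.1945]
tcp_rot: [0.643, 0.766, -0.0, -0.0]
contact_force: [0.3, -0.7, -0.4]
opening: 1.0
finger_force: 0.0
(array([0.3017, 0.1635, 0.0146]), np.float64(-0.9510359529979682))
```

To row units: 0.302 m is 6.04, 0.29 m is 5.8, -0.951 rad is -4.755.

```bash
python3 inch.py '[0.6, 0.32, 0, 0, 0, -0.5, 1, 1.5, 0.8, 0, 0, 0, -1.2, 1, 2.4, 1.3, 0, 0, 0, -1.9, 1, 3.3, 1.8, 0, 0, 0, -2.6, 1, 4.2, 2.28, 0, 0, 0, -3.3, 1, 5.1, 2.76, 0, 0, 0, -4, 1, 5.8, 3.14, 0.2, 0, 0, -4.6, 1, 6.04, 3.26, 0.28, 0, 0, -4.755, 1, 6.04, 3.26, 0.28, 0, 0, -4.755, 1]'; python3 -c "
from h import *
print(to_pick('green',.065))"
```

```text
time: 21.55
eef_pos: [0.6226, 0.1592, 0.1786]
tcp_rot: [0.221, 0.975, -0.0, -0.001]
contact_force: [-0.6, 0.3, -0.6]
opening: 1.001
finger_force: 0.0
(array([-0.0008,  0.0002,  0.1136]), np.float64(0.00012009974500393206))
```

To row units: 0.113 m is 2.26, 0.1 m is 2.

```bash
python3 inch.py '[-0.02, 0, 0.6, 0, 0, 0, 1, -0.02, 0, 1.4, 0, 0, 0, 1, -0.02, 0, 2, 0, 0, 0, 1, -0.02, 0, 2.26, 0, 0, 0, 1, -0.02, 0, 2.26, 0, 0, 0, 1, -0.02, 0, 2.26, 0, 0, 0, 0.4, -0.02, 0, 2.26, 0, 0, 0, 0.4, -0.02, 0, 2.26, 0, 0, 0, 0.4, -0.02, 0, 2.26, 0, 0, 0, 0.4, -0.02, 0, 2.26, 0, 0, 0, 0.4]' 40; python3 -c "
from h import *
print(to_put('green',.22))"
```

```text
time: 22.8
eef_pos: [0.6256, 0.1589, 0.0687]
tcp_rot: [0.221, 0.975, 0.001, 0.002]
contact_force: [-0.3, 0.7, 6.1]
opening: 0.672
finger_force: 42.4
(array([ 0.0041, -0.2776, -0.1519]), np.float64(0.9515695388162585))
```

To row units: -0.278 m is -5.56, -0.23 m is -4.6, 0.951 rad is 4.755.

```bash
python3 inch.py '[0, 0, -0.6, 0, 0, 0, 0.4, 0, 0, -1.6, 0, 0, 0, 0.4, 0, 0, -2.6, 0, 0, 0.25, 0.4, 0.02, -0.6, -3.04, 0, 0, 1, 0.4, 0.02, -1.6, -3.04, 0, 0, 1.85, 0.4, 0.04, -2.6, -3.04, 0, 0, 2.7, 0.4, 0.06, -3.6, -3.04, 0, 0, 3.5, 0.4, 0.08, -4.6, -3.04, 0, 0, 4.25, 0.4, 0.08, -5.56, -3.04, 0, 0, 4.755, 0.4, 0.08, -5.56, -3.04, 0, 0, 4.755, 0.4]'; python3 -c "
from h import *
print(to_put('green',.093))"
```

```text
time: 24.05
eef_pos: [0.4987, -0.0925, 0.2178]
tcp_rot: [0.645, 0.764, -0.001, -0.0]
contact_force: [0.6, 0.1, -1.6]
opening: 0.669
finger_force: 43.1
(array([0.0023, 0.0033, 0.1247]), np.float64(-0.004359402199855422))
```

```bash
python3 inch.py '[0.04, 0.06, 0.6, 0, 0, -0.02, 0.4, 0.04, 0.06, 1.6, 0, 0, -0.02, 0.4, 0.04, 0.06, 2.3, 0, 0, -0.02, 0.4, 0.04, 0.06, 2.5, 0, 0, -0.02, 0.4, 0.04, 0.06, 2.5, 0, 0, -0.02, 0.4]'; python3 -c "
from h import *
print(to_put('green',.054))"
```

```text
time: 24.68
eef_pos: [0.503, -0.0874, 0.0933]
tcp_rot: [0.641, 0.767, -0.0, -0.0]
contact_force: [1.1, 0.2, -0.4]
opening: 0.671
finger_force: 43.1
(array([-0.002 , -0.002 ,  0.0393]), np.float64(0.005154935573944197))
```

To row units: -0.1 m is -2, -0.05 m is -1, 0.005 rad is 0.025.

```bash
python3 inch.py '[-0.04, -0.02, 0.5, 0, 0, 0.025, 0.4, -0.04, -0.02, 0.78, 0, 0, 0.025, 0.4, -0.04, -0.02, 0.78, 0, 0, 0.025, 0.4, -0.04, -0.02, 0.78, 0, 0, 0.025, 1, -0.04, -0.02, 0.78, 0, 0, 0.025, 1, -0.04, -0.02, 0.78, 0, 0, 0.025, 1, -0.04, -0.02, 0.78, 0, 0, 0.025, 1, -0.04, -0.02, 0, 0, 0, 0.025, 1, -0.04, -0.02, -1, 0, 0, 0.025, 1, -0.04, -0.02, -2, 0, 0, 0.025, 1]'; python3 inch.py '[0, 0.6, -0.8, 0, 0, 0, 1, 1, 0.6, -1.6, 0, 0, 0, 1, 2, 0.8, -2, 0, 0, 0, 1, 3, 0.8, -2, 0, 0, 0, 1, 4, 0.8, -2, 0, 0, 0, 1, 5, 0.8, -2, 0, 0, 0, 1, 6, 0.8, -2, 0, 0, 0, 1, 7, 0.8, -2, 0, 0, 0, 1]'; python3 -c "
from h import *
c=ctrl.read_camera('top'); cv2.imwrite('pics/t3.png',cv2.resize(c['pixels'][120:320,80:480,::-1],None,fx=2,fy=2))
for n in HUE:
    if n=='orange': continue
    k=mask(c,n); k[:,:280]=0;k[:,450:]=0;k[:160]=0;k[260:]=0
    q=max(cv2.findContours(k,0,1)[0],key=cv2.contourArea); P=plane(c,q[:,0],.091)[:,:2]; u=P.mean(0)-c['xyz'][:2]; u/=np.linalg.norm(u); v=np.array([-u[1],u[0]])
    L=(P@v)[P@u>(P@u).max()-.05]; print(n,u*((P@u).max()-.0295)+v*(L.max()+L.min())/2,np.ptp(L),place([.5215,-.205],99.9,-YS[n]))"
```

```text
time: 25.92
eef_pos: [0.5019, -0.0899, 0.1946]
tcp_rot: [0.644, 0.765, -0.0, -0.0]
contact_force: [0.8, -0.5, 0.3]
opening: 0.996
finger_force: 0.0
time: 26.92
eef_pos: [0.4811, 0.2632, 0.2934]
tcp_rot: [0.644, 0.765, 0.0, 0.0]
contact_force: [0.7, 1.5, 0.4]
opening: 1.001
finger_force: 0.0
red [ 0.5386 -0.3206] 0.05741518212459118 [ 0.5416 -0.3203]
yellow [ 0.5262 -0.2412] 0.058011117665038914 [ 0.5282 -0.2434]
green [ 0.5042 -0.0878] 0.05620244672139335 [ 0.5014 -0.0897]
blue [ 0.5135 -0.1637] 0.05787241658717679 [ 0.5148 -0.1666]
```

View pics/t3.png

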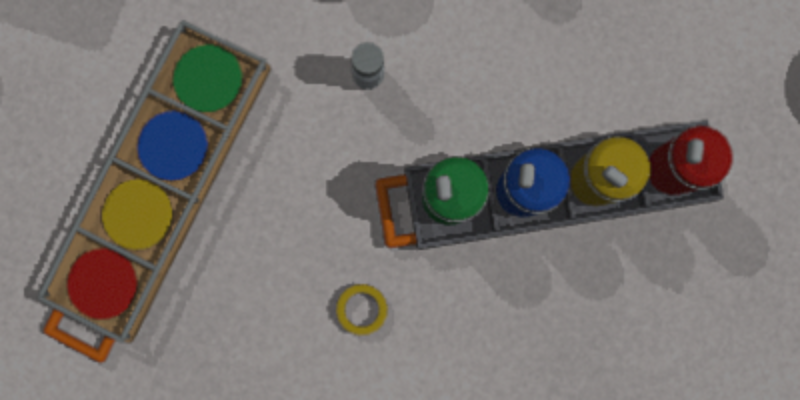

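The final top view shows all four beakers upright in the carrier in the right order. In the crop they stand at green (455,188), blue (535,182), yellow (615,170) and red (700,157), each within about 4 mm of its compartment centre.

```bash
python3 -c "
from plant import ctrl
print(ctrl.sign_off())"
```

```text
the job is handed in; nothing more can be done
None
```

The job is handed in: all four beakers stand upright and released in the carrier in reverse order, each about 4 mm or less from its compartment centre by camera, after about 27 s of the 115 s allowed; no verdict was returned.

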